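# Stack the keyed tray on its bin

### The job

Pick up by its handle the plywood tray whose shape and lugs match the open notched bin (the oblong one, not the square one), and stack it on the bin so that every lug drops into its notch and the tray sits fully down and level. Leave the bin where it stands and the square tray alone; let go at the end.

Things in the scene. Friction and masses are not known exactly. Their poses are not given: they have to be found in the camera images.
- base_bin: Open oblong plywood bin, no handle, 110 (x) x 84 (y) x 50 mm high, 1.2 kg, loose. Walls 10 mm. A tapered notch is cut through the rim at the middle of each of the four walls: 32 mm wide at the rim, 18 mm at its floor, 16 mm deep. Origin: centre of the underside; x along its length, z up. With the tray seated, the tray's origin is 36 mm above this one (50 mm if its lugs ride on the rim).
- long_tray: Oblong plywood carrying tray, 110 (x) x 84 (y) x 95 mm, 0.3 kg: it fits the bin, either way round, 4 mm play. Stands on four lugs, one under the middle of each wall, 14 mm long, 9 thick, tapering from 24 mm wide to 10 at the tip. Walls 14 to 44 mm above the lug tips, outside ribs above the lugs. Origin: tray centre at lug-tip level (as it stands, the desk top); x along its length, z up.
- long_tray_handle (a point): Centre of the oblong tray's handle, 82 mm above the tray's origin: a level bar along the tray's x, 80 mm long, 14 mm thick (y), 26 mm high (69 to 95 mm above the lug tips), on a post at each end. Same axes as the tray.
- square_tray: Square plywood tray 84 x 84 mm, same build and height, lugs 36 mm wide at the tip and 50 mm at the tray, handle bar 60 mm long along its x: does not fit the bin, to be left alone. Origin: centre, at lug-tip level; z up.

How it is judged:
By the outcome, as a careful person would: the job done as asked, in the order asked, and still so for the second after the job is handed in, with the robot touching nothing.
It also fails if it takes over 35 s, if anything falls off the work surface, if the arm or the gripper's body presses on something with over 40 N, if the wrist force passes 120 N, or if a joint passes its speed limit or range.

### The arm

A 6-joint arm with a two-finger parallel gripper is mounted at the origin on a cart in front of the work surface, level with it; the furniture and walls round the work are solid. World frame = base frame: x ahead of the robot, y to its left, z up, the work surface at z = 0. Lengths are in m, angles in rad, forces in N, time in s.
With the tool pointing down it reaches from about 0.3 to 0.875 m from the base axis. Payload 6.4 kg.
Tool frame: the origin (TCP) lies midway between the tips of the shut fingers; the grasp point (between the pads) lies 19 mm behind it; x points along the fingers, y is the direction in which the jaws open and shut, and the axes are right-handed (so a half turn about x gives the same grasp; the last joint's range is limited). The gripper opens to 85 mm and grips with 20 to 120 N. Pads are 22 mm wide; open, the fingers measure 114 mm over their backs; the gripper's body (76 mm by 85 mm) begins 54 mm behind the grasp point. The pads swing forward as they close: fully open they stand 13 mm farther back than shut.
Start: joints at [1.084, 0.181, 1.607, -0, 1.354, -0.206], TCP at [0.159, 0.552, 0.231] pointing down, gripper open.
Joint ranges: [-2.99, 2.99], [-0.89, 2.07], [0.3, 2.58], [-1.14, 4.28], [0, 2.63], [-3.12, 3.12]. Speed limits (rad/s): [2.57, 2.57, 3.01, 3.14, 3.14, 3.14].

### API

Orientations are given as a unit quaternion [w, x, y, z].
In Python, from bench import ctrl gives the robot as it stands.
- The arm moves only by the tool step_arm, never from a script. Its argument "motion" is a list of rows, each a list of 7 numbers: the shift along the tool's x, y, z in mm, then the turn, a rotation vector about the tool's x, y, z in degrees, then the closure in counts, from 0 (fully open) to 255 (shut). In form: [[tx, ty, tz, rx, ry, rz, hand], ...]. A call has 1 to 10 rows; each row is the pose to reach, as a shift and turn from the pose commanded when the call began, along the tool's axes at that moment; what a row does not reach only later rows make up. A row lasts 1/8 s, in which the tool goes at most 62.5 mm and 10.7 degrees, less where a joint would pass 70% of its speed; a pose out of reach is approached as far as the arm can. A call with a gripper value outside its range is refused whole. The fingers move at their own pace and stop on an object; the grip force is fixed at half the most. Time passes only in rows, so rows that repeat a pose let the fingers close. It gives the time, the measured TCP pose, the force and the opening at its end, in the units of the state.
- ctrl.get_obs(): the state, without advancing time (a new reading comes with each control period).
- ctrl.camera(name): name is "side" or "top" or "wrist"; returns (picture, depth): 420x560x3 uint8, red, green, blue; 420x560 float32, m along the optical axis (not along the pixel's ray), 0 where there is no reading.
- ctrl.camera_info(name): a dict with "fx", "fy", "cx", "cy" (pixels), "T" (4x4, takes a point from camera to world coordinates); the wrist camera has in their place "hand_eye" (4x4, takes a point from camera to tool coordinates, whose origin is the TCP and whose axes are the tool frame's). Camera axes: x right, y down, z forward; pixel columns grow to the right and rows downward; lengths in m; the calibration is good to about 2 mm. A picture is of the moment at which its call begins: read the wrist's pose just before it. camera_info takes no time and is no camera call.
- ctrl.hand_in(): hands the job in, once; it reports no verdict.
The state is a dict: "time_s": time; "q": joint angles; "dq": joint speeds; "joint_efforts": joint torques, N m; "eef_pos": TCP position; "eef_rot": TCP orientation; "wrist_force": force on the tool from outside, world axes, zero at the start; "torque": the same for the moment, N m; "opening": opening from 0.0 (shut) to 1.0 (fully open).
Only numpy, scipy, OpenCV 4.12 (cv2) and the standard library are available. Lean on these libraries where they do the work, as an engineer would, in place of code of your own. Each camera call takes 0.05 s, during which the arm holds its last target. There are 200 camera calls.

## Working session

There is one attempt and no reset: what is moved stays moved. The work goes in short steps, Python scripts to look and compute and a tool call to move; the robot and the scene stay as the last step left them, time stands still between calls to the robot, and variables do not carry over. Pictures are saved under pics/ and viewed, about 8 in all and at most 12, crops included, and the job is handed in when it is done.

Besides the shell and the picture viewer there is one more tool, called after "Emit:" as name(argument=value, ...), one argument or row to a line, values as JSON. step_arm: Moves the arm, as the interface text tells. Its arguments: {"type":"object","properties":{"motion":{"type":"array","items":{"type":"array","items":{"type":"number"}}}},"required":["motion"]}

```bash
mkdir -p pics; python3 - <<'E'
from bench import ctrl
import cv2,numpy as np
o=ctrl.get_obs();print(o)
for n in("top","side"):
    p,d=ctrl.camera(n);cv2.imwrite(f"pics/{n}1.png",p[:,:,::-1]);np.savez(f"{n}1.npz",p=p,d=d);i=ctrl.camera_info(n);print(n,i,(d>0).mean())
print(ctrl.camera_info("wrist"))
E
```

```text
{'time_s': 0.0, 'q': array([ 1.08371690e+00,  1.81533228e-01,  1.60799393e+00, -6.61158236e-06,
        1.35380000e+00, -2.06295867e-01]), 'dq': array([-0.00028655, -0.00023389, -0.0006745 , -0.00086597, -0.00018954,
       -0.00084941]), 'joint_efforts': array([ 1.35185375e-03, -4.44859314e+01, -3.51339519e+01, -5.12455699e-05,
        9.43737512e-03,  1.80097720e-05]), 'eef_pos': array([0.15905961, 0.5519948 , 0.23039535]), 'eef_rot': array([ 0.69994332,  0.09836812,  0.70035577, -0.09952319]), 'wrist_force': array([ 0.65319064,  1.00163061, -0.20893964]), 'torque': array([ 0.0221124 , -0.00210659,  0.03455468]), 'opening': 0.9970318637895649}
top {'fx': 390.181669962761, 'fy': 390.181669962761, 'cx': 280.2482017972731, 'cy': 210.49904937229496, 'T': array([[-0.01440971, -0.98968581,  0.14252846,  0.4147378 ],
       [-0.99985862,  0.01549746,  0.00652461,  0.28237636],
       [-0.00866614, -0.14241429, -0.9897692 ,  0.93359527],
       [ 0.        ,  0.        ,  0.        ,  1.        ]])} 0.9960969387755102
side {'fx': 539.1458329449433, 'fy': 539.1458329449433, 'cx': 271.94335941960213, 'cy': 210.92423247881197, 'T': array([[-0.9153418 , -0.27309958,  0.29591556,  0.28086142],
       [-0.40265012,  0.62936294, -0.6646617 ,  0.88368607],
       [-0.00471946, -0.72754307, -0.68604578,  0.65944537],
       [ 0.        ,  0.        ,  0.        ,  1.        ]])} 0.9959566326530612
{'fx': 304.59326198481574, 'fy': 304.59326198481574, 'cx': 278.70286500255577, 'cy': 205.78802436271286, 'hand_eye': array([[-1.12736937e-04, -3.26378668e-01,  9.45239098e-01,
        -1.42367882e-01],
       [ 9.99999608e-01,  7.92927192e-04,  3.93055487e-04,
         5.52582175e-04],
       [-8.77790710e-04,  9.45238772e-01,  3.26378451e-01,
        -8.52751228e-02],
       [ 0.00000000e+00,  0.00000000e+00,  0.00000000e+00,
         1.00000000e+00]])}
```

View pics/top1.png

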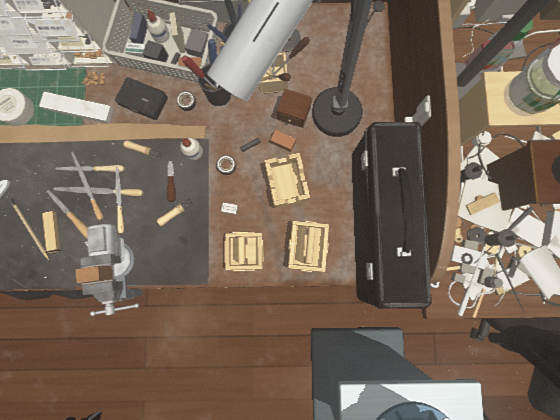

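View pics/side1.png

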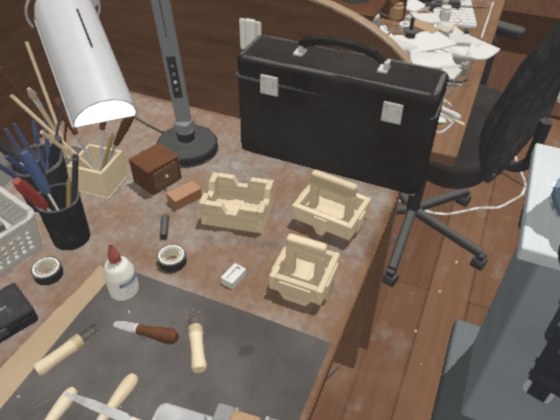

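Top view: the bin is at about (287,179), the oblong tray at (308,246) with its handle vertical in the picture, and the square tray at (243,252). Side view: bin (237,203), oblong tray (331,205), square tray (305,270).

```bash
cat > h.py <<'E'
import numpy as np,cv2
from scipy.spatial.transform import Rotation as R
def cloud(d,i,T=None):
    T=i["T"] if T is None else T
    v,u=np.indices(d.shape);P=np.stack([(u-i["cx"])/i["fx"]*d,(v-i["cy"])/i["fy"]*d,d],-1)
    W=P@T[:3,:3].T+T[:3,3];W[d==0]=np.nan;return W
def toolR(o): w,x,y,z=o["eef_rot"];return R.from_quat([x,y,z,w]).as_matrix()
def rect(P):
    (c,s,a)=cv2.minAreaRect((P[:,:2]*1000).astype(np.float32));
    if s[0]<s[1]: s=s[::-1];a+=90
    return np.round(c,1),np.round(s,1),round((a+90)%180-90,1)
E
python3 - <<'E'
from bench import ctrl
from h import *
for n,boxes in(("top",dict(bin=(255,315,145,215),long=(284,335,215,280),sq=(218,270,225,280))),("side",dict(bin=(190,285,160,240),long=(285,375,165,245),sq=(262,345,228,310)))):
    z=np.load(n+"1.npz");W=cloud(z["d"],ctrl.camera_info(n))
    for k,(a,b,c,e) in boxes.items():
        P=W[c:e,a:b].reshape(-1,3);h=P[:,2]
        print(n,k,np.round(np.nanpercentile(h,[50,90,99,100]),3))
        for lo,hi in ((.036,.058),(.086,.105)):
            Q=P[(h>lo)&(h<hi)]
            if len(Q)>15: print("  ",lo,len(Q),rect(Q),Q.mean(0).round(4))
E
```

```text
top bin [0.002 0.047 0.052 0.054]
   0.036 563 (array([617.5, 271.5]), array([111.6,  84.2]), 11.5) [0.6169 0.2704 0.0475]
top long [0.018 0.045 0.096 0.099]
   0.036 681 (array([461.4, 224.8]), array([115.2,  88.1]), -9.1) [0.4607 0.2245 0.043 ]
   0.086 240 (array([460.2, 224.9]), array([78. , 14.1]), -6.5) [0.4603 0.2253 0.0937]
top sq [0.017 0.046 0.096 0.098]
   0.036 643 (array([451.8, 372.6]), array([87.5, 86.8]), 89.4) [0.4509 0.3718 0.0429]
   0.086 189 (array([452.6, 373.5]), array([57.9, 13.8]), 0.0) [0.4518 0.3733 0.0936]
side bin [0.003 0.046 0.052 0.054]
   0.036 1314 (array([620.6, 272.3]), array([112. ,  89.4]), 11.5) [0.6185 0.2774 0.0461]
side long [0.022 0.086 0.097 0.098]
   0.036 1270 (array([461.6, 191.5]), array([162.1, 115.3]), 85.9) [0.4558 0.2268 0.0437]
   0.086 713 (array([455.1, 296.5]), array([169.3,  77.9]), -83.0) [0.4621 0.286  0.0938]
side sq [0.02  0.072 0.096 0.098]
   0.036 1309 (array([454.9, 345.6]), array([149.8,  89.1]), -89.5) [0.4489 0.3907 0.0439]
   0.086 427 (array([454.5, 375.4]), array([60. , 15.6]), 0.6) [0.4536 0.3774 0.0935]
```

```bash
cat >> h.py <<'E'
def plan(o,pos,yaw):  # yaw deg of the handle bar; jaws across it
    A=toolR(o);best=None
    for s in(90,-90):
        t=np.radians(yaw+s);x=np.array([0,0,-1.]);y=np.array([np.cos(t),np.sin(t),0]);B=np.stack([x,y,np.cross(x,y)],1)
        r=R.from_matrix(A.T@B).as_rotvec(degrees=True)
        if best is None or np.linalg.norm(r)<np.linalg.norm(best): best=r
    print("shift mm",(A.T@(np.array(pos)-o["eef_pos"])*1000).round(1),"turn",best.round(2),"jaw yaw",np.degrees(np.arctan2(A[1,1],A[0,1])).round(2))
E
python3 - <<'E'
from bench import ctrl
from h import *
o=ctrl.get_obs();print(toolR(o).round(3));plan(o,[.461,.225,.2],-7.5)
E
```

```text
[[-0.001  0.277  0.961]
 [-0.001  0.961 -0.277]
 [-1.    -0.002 -0.   ]]
shift mm [  30.7 -230.5  380.7] turn [-8.59 -0.02  0.09] jaw yaw 73.91
```

Emit:
step_arm(
  motion=[
    [0, -20, 34, -1, 0, 0, 0],
    [4, -46, 76, -2, 0, 0, 0],
    [8, -77, 127, -3, 0, 0, 0],
    [12, -107, 178, -4, 0, 0, 0],
    [16, -138, 228, -5, 0, 0, 0],
    [20, -169, 279, -6, 0, 0, 0],
    [24, -200, 330, -7, 0, 0, 0],
    [28, -220, 363, -8.6, 0, 0, 0],
    [31, -230, 381, -8.6, 0, 0, 0],
    [31, -230, 381, -8.6, 0, 0, 0],
  ],
)

```text
time_s: 1.35
eef_pos: [0.4618, 0.2254, 0.1997]
eef_rot: [0.705, 0.047, 0.706, -0.047]
wrist_force: [-1.1, 0.9, -0.9]
opening: 1.0
```

```bash
python3 - <<'E'
from bench import ctrl
from h import *
o=ctrl.get_obs();p,d=ctrl.camera("wrist");i=ctrl.camera_info("wrist")
A=toolR(o);T=np.eye(4);T[:3,:3]=A;T[:3,3]=o["eef_pos"];W=cloud(d,i,T@i["hand_eye"])
np.savez("w1.npz",p=p,W=W);cv2.imwrite("pics/w1.png",p[:,:,::-1])
P=W.reshape(-1,3);P=P[(abs(P[:,0]-.461)<.09)&(abs(P[:,1]-.225)<.075)]
for lo,hi in((.036,.058),(.086,.105)):
    Q=P[(P[:,2]>lo)&(P[:,2]<hi)]
    if len(Q)>15: print(len(Q),rect(Q),Q.mean(0))
print(o["time_s"],o["eef_pos"]);plan(o,[.461,.225,.2],-7.5)
E
```

```text
3323 (array([460.4, 226.2]), array([114.1,  88.9]), -7.4) [0.45344319 0.22706172 0.04296017]
1387 (array([460. , 226.3]), array([78.5, 14. ]), -6.4) [0.45745613 0.22660983 0.09383994]
1.35 [0.46183174 0.22539579 0.19973104]
shift mm [-0.3 -0.5 -0.8] turn [-0.12 -0.07  0.01] jaw yaw 82.38
```

View pics/w1.png

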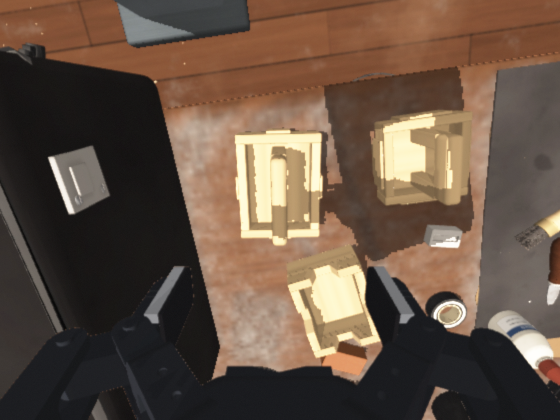

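```bash
python3 - <<'E'
from bench import ctrl
from h import *
z=np.load("top1.npz");W=cloud(z["d"],ctrl.camera_info("top"));P=W[120:310,345:440].reshape(-1,3)
for a in np.arange(.35,.8,.05):
    Q=P[(P[:,0]>a)&(P[:,0]<a+.05)&(P[:,2]>.06)&(P[:,1]>-.02)]
    if len(Q): print(round(a,2),np.percentile(Q[:,1],99).round(3),np.nanmax(Q[:,2]).round(3))
o=ctrl.get_obs();plan(o,[.4602,.2258,.063],-6.7)
E
```

```text
0.35 0.119 0.214
0.4 0.119 0.244
0.45 0.116 0.254
0.5 0.116 0.256
0.55 0.115 0.252
0.6 0.12 0.251
0.65 0.114 0.256
0.7 0.025 0.186
shift mm [136.9  -0.5  -0.8] turn [-0.85 -0.07 -0.  ] jaw yaw 82.45
```

The wrist view shows the oblong tray upright at (280,185), its bar clear for the jaws. The case edge, at y=0.12, is clear of the fingers.

Emit:
step_arm(
  motion=[
    [20, 0, -0.5, -0.5, 0, 0, 0],
    [50, -0.5, -0.8, -0.9, 0, 0, 0],
    [85, -0.5, -0.8, -0.9, 0, 0, 0],
    [115, -0.5, -0.8, -0.9, 0, 0, 0],
    [130, -0.5, -0.8, -0.9, 0, 0, 0],
    [137, -0.5, -0.8, -0.9, 0, 0, 0],
    [137, -0.5, -0.8, -0.9, 0, 0, 0],
    [137, -0.5, -0.8, -0.9, 0, 0, 0],
  ],
)

```text
time_s: 2.4
eef_pos: [0.4617, 0.2258, 0.0644]
eef_rot: [0.707, 0.041, 0.705, -0.04]
wrist_force: [0.2, 0.3, -0.1]
opening: 0.998
```

Emit:
step_arm(
  motion=[
    [0, 0, 0, 0, 0, 0, 60],
    [0, 0, 0, 0, 0, 0, 120],
    [0, 0, 0, 0, 0, 0, 160],
    [0, 0, 0, 0, 0, 0, 190],
    [0, 0, 0, 0, 0, 0, 220],
    [0, 0, 0, 0, 0, 0, 255],
    [0, 0, 0, 0, 0, 0, 255],
    [0, 0, 0, 0, 0, 0, 255],
    [0, 0, 0, 0, 0, 0, 255],
  ],
)

```text
time_s: 3.52
eef_pos: [0.4609, 0.2256, 0.0634]
eef_rot: [0.706, 0.041, 0.706, -0.041]
wrist_force: [-0.0, -0.2, 1.9]
opening: 0.158
```

Emit:
step_arm(
  motion=[
    [-6, 0, 0, 0, 0, 0, 255],
    [-18, 0, 0, 0, 0, 0, 255],
    [-34, 0, 0, 0, 0, 0, 255],
    [-50, 0, 0, 0, 0, 0, 255],
    [-66, 0, 0, 0, 0, 0, 255],
    [-80, 0, 0, 0, 0, 0, 255],
    [-86, 0, 0, 0, 0, 0, 255],
    [-86, 0, 0, 0, 0, 0, 255],
  ],
)

```text
time_s: 4.53
eef_pos: [0.461, 0.2256, 0.1497]
eef_rot: [0.706, 0.041, 0.706, -0.041]
wrist_force: [0.0, -0.5, -3.9]
opening: 0.155
```

```bash
cat > look.py <<'E'
from bench import ctrl
from h import *
import sys
n=sys.argv[1]
o=ctrl.get_obs();A=toolR(o);print(o["time_s"],o["eef_pos"].round(4),"jaw",np.degrees(np.arctan2(A[1,1],A[0,1])).round(2),"tilt",A[2].round(4),o["opening"].round(3),o["wrist_force"].round(1))
for c in("top","side","wrist"):
    p,d=ctrl.camera(c);i=ctrl.camera_info(c)
    if c=="wrist": T=np.eye(4);T[:3,:3]=A;T[:3,3]=o["eef_pos"];T=T@i["hand_eye"]
    else: T=i["T"]
    np.savez(f"{c}{n}.npz",p=p,d=d,W=cloud(d,i,T));cv2.imwrite(f"pics/{c}{n}.png",p[:,:,::-1])
cv2.imwrite(f"pics/both{n}.png",np.hstack([cv2.imread(f"pics/top{n}.png")[120:320,190:390],cv2.imread(f"pics/side{n}.png")[120:320,170:400]]).repeat(1,0))
E
python3 look.py 2; python3 - <<'E'
from h import *
import cv2
a=cv2.imread("pics/wrist2.png");b=cv2.imread("pics/both2.png")
b=cv2.resize(b,(560,int(560*200/430)));cv2.imwrite("pics/m2.png",cv2.resize(np.vstack([a,b]),(490,596)))
W=np.load("wrist2.npz")["W"].reshape(-1,3)
Q=W[(abs(W[:,0]-.618)<.08)&(abs(W[:,1]-.272)<.075)&(W[:,2]>.035)&(W[:,2]<.06)];print("bin",len(Q),rect(Q),Q.mean(0))
Q=W[(abs(W[:,0]-.46)<.085)&(abs(W[:,1]-.226)<.07)&(W[:,2]>.12)&(W[:,2]<.14)];print("tray rim",len(Q),rect(Q),Q.mean(0))
E
```

```text
Traceback (most recent call last):
  File "look.py", line 5, in <module>
    o=ctrl.get_obs();A=toolR(o);print(o["time_s"],o["eef_pos"].round(4),"jaw",np.degrees(np.arctan2(A[1,1],A[0,1])).round(2),"tilt",A[2].round(4),o["opening"].round(3),o["wrist_force"].round(1))
                                                                                                                                                  ^^^^^^^^^^^^^^^^^^
AttributeError: 'float' object has no attribute 'round'
[ WARN:0@0.531] global loadsave.cpp:275 findDecoder imread_('pics/wrist2.png'): can't open/read file: check file path/integrity
[ WARN:0@0.531] global loadsave.cpp:275 findDecoder imread_('pics/both2.png'): can't open/read file: check file path/integrity
Traceback (most recent call last):
cv2.error: OpenCV(4.12.0) /io/opencv/modules/imgproc/src/resize.cpp:4208: error: (-215:Assertion failed) !ssize.empty() in function 'resize'
```

```bash
sed -i 's/o\["opening"\].round(3)/round(o["opening"],3)/' look.py
python3 look.py 2; cat > m.py <<'E'
import sys,cv2
from h import *
n=sys.argv[1];tx,ty=map(float,sys.argv[2:4])
a=cv2.imread(f"pics/wrist{n}.png");b=cv2.imread(f"pics/both{n}.png")
b=cv2.resize(b,(560,int(560*200/430)));cv2.imwrite(f"pics/m{n}.png",cv2.resize(np.vstack([a,b]),(490,596)))
for c in("wrist","top"):
    W=np.load(f"{c}{n}.npz")["W"].reshape(-1,3)
    Q=W[(abs(W[:,0]-.618)<.08)&(abs(W[:,1]-.272)<.075)&(W[:,2]>.035)&(W[:,2]<.06)];print(c,"bin",len(Q),rect(Q),Q.mean(0))
    zt=.044+float(sys.argv[4])
    Q=W[(abs(W[:,0]-tx)<.085)&(abs(W[:,1]-ty)<.07)&(abs(W[:,2]-zt)<.008)];print(c,"tray rim",len(Q),rect(Q),Q.mean(0),Q[:,2].std())
E
python3 m.py 2 .461 .226 .086
```

```text
4.525 [0.461  0.2256 0.1497] jaw 83.41 tilt [-1.e+00  2.e-04  7.e-04] 0.155 [ 0.  -0.5 -3.9]
wrist bin 534 (array([603.6, 286.1]), array([94.3, 91.5]), 44.1) [0.56765655 0.287856   0.0466455 ]
wrist tray rim 7855 (array([452.2, 227.3]), array([97.2, 89. ]), -6.4) [0.43616993 0.22911769 0.12902627] 0.001983277602679927
top bin 505 (array([617.6, 271.6]), array([108.8,  84.1]), 11.5) [0.62482542 0.27036575 0.04729649]
top tray rim 70 (array([409.9, 210.2]), array([40.5, 10.1]), 89.2) [0.40825271 0.20457201 0.12917312] 0.0019757265180984987
```

View pics/m2.png

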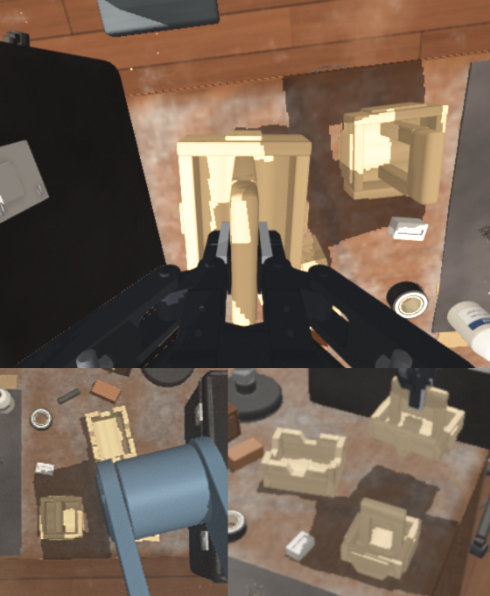

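```bash
python3 - <<'E'
from h import *
for f in("w1","top2","side2","wrist2"):
    W=np.load(f+".npz")["W"].reshape(-1,3)
    Q=W[(abs(W[:,0]-.618)<.075)&(abs(W[:,1]-.272)<.065)&(W[:,2]>.044)&(W[:,2]<.057)];c,s,a=rect(Q);print(f,len(Q),c,s,a)
    # edges in bin frame at 11.5deg
    t=np.radians(11.5);L=(Q[:,:2]*1000-[618,272])@np.array([[np.cos(t),-np.sin(t)],[np.sin(t),np.cos(t)]])
    print(np.percentile(L,[1,99],axis=0).round(1).tolist(), Q[:,2].mean().round(4))
E
```

```text
w1 1598 [616.6 272.9] [111.9  84. ] 11.6
[[-56.6, -40.4], [53.0, 42.3]] 0.0488
top2 407 [617.6 271.5] [108.8  84.1] 11.5
[[-54.3, -42.0], [53.4, 41.4]] 0.0493
side2 854 [619.8 273.5] [110.7  87.9] 11.7
[[-52.9, -41.4], [56.6, 43.8]] 0.0496
wrist2 386 [603.7 270.2] [83.9 83.8] 11.4
[[-55.9, -40.7], [23.5, 42.8]] 0.0493
```

```bash
python3 - <<'E'
from bench import ctrl
from h import *
plan(ctrl.get_obs(),[.6175,.2723,.1497],11.5)
E
```

```text
shift mm [ -1.4  64.6 150.8] turn [-1.809e+01 -8.000e-02  1.000e-02] jaw yaw 83.41
```

Emit:
step_arm(
  motion=[
    [0, 5, 12, -2, 0, 0, 255],
    [0, 13, 30, -4, 0, 0, 255],
    [0, 22, 52, -7, 0, 0, 255],
    [0, 32, 75, -10, 0, 0, 255],
    [0, 42, 98, -13, 0, 0, 255],
    [0, 52, 121, -16, 0, 0, 255],
    [0, 60, 140, -18, 0, 0, 255],
    [0, 65, 151, -18.1, 0, 0, 255],
    [0, 65, 151, -18.1, 0, 0, 255],
    [0, 65, 151, -18.1, 0, 0, 255],
  ],
)

```text
time_s: 5.92
eef_pos: [0.6176, 0.2727, 0.1488]
eef_rot: [0.703, -0.071, 0.704, 0.071]
wrist_force: [0.7, -0.3, -2.9]
opening: 0.154
```

```bash
python3 look.py 3; python3 m.py 3 .6175 .2723 .086; python3 -c "
from bench import ctrl
from h import *
plan(ctrl.get_obs(),[.6175,.2723,.114],11.5)"
```

```text
5.925 [0.6176 0.2727 0.1488] jaw 101.51 tilt [-1.     -0.     -0.0013] 0.154 [ 0.7 -0.3 -2.9]
wrist bin 1108 (array([567.4, 262.5]), array([83.3,  9.7]), -78.5) [0.56685896 0.26209377 0.0473401 ]
wrist tray rim 7723 (array([608.9, 271.8]), array([97.2, 89.2]), 12.0) [0.593018   0.26864213 0.12829752] 0.0018164270436296262
top bin 0 (array([0., 0.]), array([0., 0.]), 0.0) [nan nan nan]
top tray rim 181 (array([595.5, 257.4]), array([73. , 50.5]), -72.9) [0.59226989 0.24422191 0.12882555] 0.0020338881097316693
shift mm [35.4 -0.3 -0.3] turn [ 0.01 -0.01  0.  ] jaw yaw 101.51m.py:8: RuntimeWarning: Mean of empty slice.
  Q=W[(abs(W[:,0]-.618)<.08)&(abs(W[:,1]-.272)<.075)&(W[:,2]>.035)&(W[:,2]<.06)];print(c,"bin",len(Q),rect(Q),Q.mean(0))
  ret = um.true_divide(
```

View pics/m3.png

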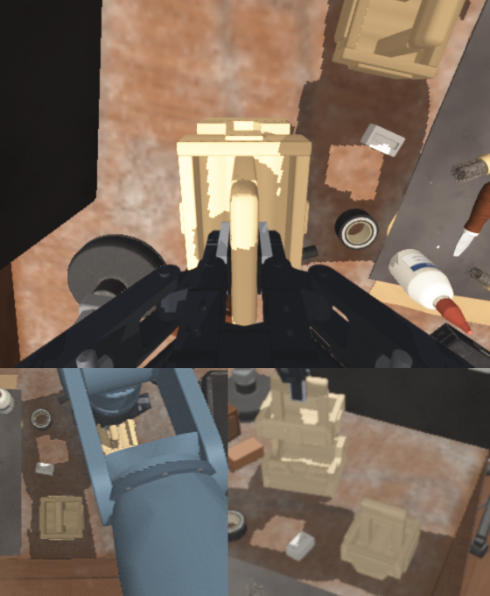

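Emit:
step_arm(
  motion=[
    [5, -0.8, -0.8, 0, 0, 0, 255],
    [14, -0.8, -0.8, 0, 0, 0, 255],
    [23, -0.8, -0.8, 0, 0, 0, 255],
    [30, -0.8, -0.8, 0, 0, 0, 255],
    [34, -0.8, -0.8, 0, 0, 0, 255],
    [37, -0.8, -0.8, 0, 0, 0, 255],
    [39, -0.8, -0.8, 0, 0, 0, 255],
    [41, -0.8, -0.8, 0, 0, 0, 255],
    [43, -0.8, -0.8, 0, 0, 0, 255],
    [43, -0.8, -0.8, 0, 0, 0, 255],
  ],
)

```text
time_s: 7.32
eef_pos: [0.6176, 0.2718, 0.1061]
eef_rot: [0.703, -0.071, 0.704, 0.071]
wrist_force: [0.2, -0.1, -3.4]
opening: 0.152
```

Emit:
step_arm(
  motion=[
    [2, 0, 0, 0, 0, 0, 255],
    [3.5, 0, 0, 0, 0, 0, 255],
    [5, 0, 0, 0, 0, 0, 255],
    [6, 0, 0, 0, 0, 0, 255],
    [6, 0, 0, 0, 0, 0, 255],
  ],
)

```text
time_s: 7.95
eef_pos: [0.6176, 0.2718, 0.1001]
eef_rot: [0.703, -0.071, 0.704, 0.071]
wrist_force: [0.5, 0.2, -3.2]
opening: 0.152
```

Emit:
step_arm(
  motion=[
    [0.5, 0, 0, 0, 0, 0, 255],
    [1, 0, 0, 0, 0, 0, 255],
    [1, 0, 0, 0, 0, 0, 255],
  ],
)

```text
time_s: 8.32
eef_pos: [0.6177, 0.2719, 0.0995]
eef_rot: [0.704, -0.071, 0.703, 0.071]
wrist_force: [-0.2, -0.6, -1.5]
opening: 0.159
```

```bash
python3 look.py 4; python3 -c "
import cv2
a=cv2.imread('pics/side4.png')[110:270,150:330];b=cv2.imread('pics/wrist4.png')[90:300,150:400]
cv2.imwrite('pics/c4.png',cv2.vconcat([cv2.resize(a,(540,300)),cv2.resize(b,(540,300))]))"
```

```text
8.325 [0.6177 0.2719 0.0995] jaw 101.51 tilt [-1.e+00  0.e+00  2.e-04] 0.159 [-0.2 -0.6 -1.5]
```

View pics/c4.png

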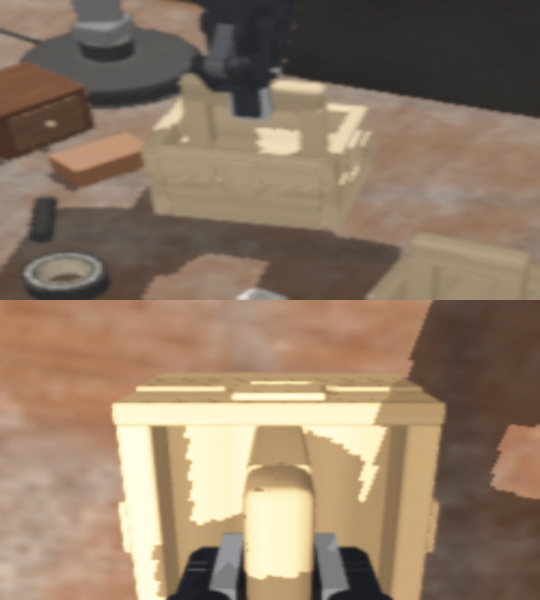

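The side crop shows the tray nested on the bin with no gap. TCP height 0.0995 matches the seated height, and the weight is coming off the wrist. Releasing now.

Emit:
step_arm(
  motion=[
    [0, 0, 0, 0, 0, 0, 200],
    [0, 0, 0, 0, 0, 0, 150],
    [0, 0, 0, 0, 0, 0, 100],
    [0, 0, 0, 0, 0, 0, 50],
    [0, 0, 0, 0, 0, 0, 0],
    [0, 0, 0, 0, 0, 0, 0],
    [0, 0, 0, 0, 0, 0, 0],
  ],
)

```text
time_s: 9.35
eef_pos: [0.6177, 0.2718, 0.0993]
eef_rot: [0.704, -0.071, 0.704, 0.071]
wrist_force: [-0.5, 0.3, -0.3]
opening: 0.997
```

Emit:
step_arm(
  motion=[
    [-5, 0, 0, 0, 0, 0, 0],
    [-15, 0, 0, 0, 0, 0, 0],
    [-30, 0, 0, 0, 0, 0, 0],
    [-50, 0, 0, 0, 0, 0, 0],
    [-75, 0, 0, 0, 0, 0, 0],
    [-100, 0, -10, 0, 0, 0, 0],
    [-120, 0, -40, 0, 0, 0, 0],
    [-130, 0, -70, 0, 0, 0, 0],
    [-135, 0, -80, 0, 0, 0, 0],
    [-135, 0, -80, 0, 0, 0, 0],
  ],
)

```text
time_s: 10.6
eef_pos: [0.5397, 0.256, 0.2357]
eef_rot: [0.704, -0.071, 0.703, 0.071]
wrist_force: [1.0, -0.2, 0.2]
opening: 1.0
```

```bash
python3 look.py 5; python3 - <<'E'
from h import *
for c in("wrist","side","top"):
    W=np.load(f"{c}5.npz")["W"].reshape(-1,3)
    for lo,hi in((.072,.088),(.122,.140)):
        Q=W[(abs(W[:,0]-.617)<.075)&(abs(W[:,1]-.272)<.065)&(W[:,2]>lo)&(W[:,2]<hi)]
        if len(Q)<30: continue
        Q=Q[Q[:,2]>np.percentile(Q[:,2],40)]
        f=np.linalg.lstsq(np.c_[Q[:,:2]-Q[:,:2].mean(0),np.ones(len(Q))],Q[:,2],rcond=None)[0]
        print(c,len(Q),rect(Q),"slope deg",np.degrees(f[:2]).round(2),"z",f[2].round(4))
a=cv2.imread('pics/side5.png')[110:290,150:390];b=cv2.imread('pics/wrist5.png')
cv2.imwrite('pics/c5.png',cv2.vconcat([cv2.resize(a,(400,300)),cv2.resize(b,(400,300))]))
E
```

```text
10.6 [0.5397 0.256  0.2357] jaw 101.52 tilt [-1.0e+00  1.0e-04  2.5e-03] 1.0 [ 1.  -0.2  0.2]
wrist 1740 (array([617.4, 272.9]), array([109.1,  82.7]), 11.7) slope deg [-0.09 -0.02] z 0.0812
wrist 650 (array([617. , 273.3]), array([76.7, 11.5]), 11.2) slope deg [-0.01  0.05] z 0.132
side 666 (array([620.2, 274.9]), array([109.8,  83.2]), 13.0) slope deg [ 0.29 -0.4 ] z 0.0814
side 270 (array([620.2, 273.5]), array([78.2, 16.4]), 12.7) slope deg [ 1.1  -4.68] z 0.1316
```

View pics/c5.png

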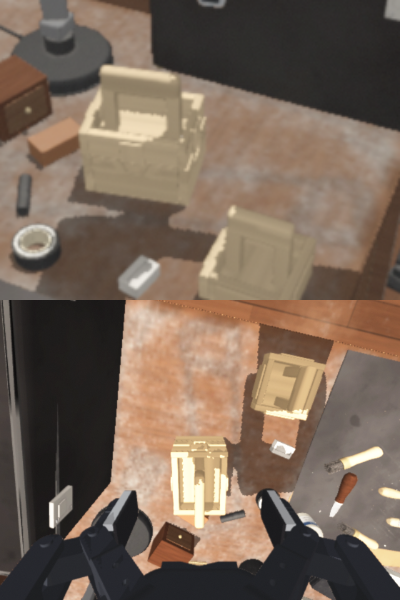

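The tray sits on the bin with no gap: its rim is at 0.081 (0.080 expected when seated) and level to 0.1°. The square tray is untouched and the gripper is clear.

```bash
python3 -c "
from bench import ctrl
print(ctrl.hand_in())"
```

```text
the job is handed in; nothing more can be done
None
```

I picked up the oblong tray by its handle bar, turned it about 18° to line up with the bin, and lowered it until its lugs were in the notches. I then opened the gripper, backed off and handed the job in at about 10.7 s.

**Seating:** In the wrist view the tray rim is about 81 mm up. It should be 80 mm when seated, and would be 94 mm if the lugs rode on the rim. The handle top is at 132 mm (131 mm expected), and the rim is level within about 0.1°.

**Position:** The tray measures (617, 273) mm at 11.7° and the bin measured about (617, 272) mm at 11.5° before placing. I did not measure the bin again afterwards, but its place fits and no sideways force showed up. Nothing touched the square tray.

**Disagreements:** The side camera put the stack about 3 mm farther out and about 1.3° more turned than the wrist camera. It had put the bin 2–3 mm out from the start, which I took as calibration error. Its fit to the handle's top also gave a false tilt of several degrees, probably because it saw part of the bar's side face. The top camera could not see the stack at the end because the arm was in the way.

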